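Snap a spring retaining clip into the groove of an inclined spindle

ROBOT

A 6-joint arm with a two-finger parallel gripper is mounted at the origin on a cart in front of the work surface, level with it; the furniture and walls round the work are solid. World frame = base frame: x ahead of the robot, y to its left, z up, the work surface at z = 0. Lengths are in m, angles in rad, forces in N, time in s.
With the tool pointing down it reaches from about 0.325 to 0.9 m from the base axis. Payload 6.1 kg.
Tool frame: the origin (TCP) lies where the fingers leave the gripper's body, on its centre line; the fingertips stand 70 mm ahead of it and the grasp point (between the pads) lies 51 mm ahead of it (arm.hold_point_z is the z of the grasp point in the tool frame, in m); z points along the fingers, y is the line along which they close (so a half turn about z gives the same grasp; the last joint's range is limited). The gripper opens to 87 mm and grips with 3 to 60 N. Pads are 19 mm wide; open, the fingers measure 117 mm over their backs; the gripper's body (75 mm by 190 mm) begins 51 mm behind the grasp point.
Start: joints at [-1.267, 0.22, 1.526, -0, 1.395, -0.126], TCP at [0.26, -0.568, 0.292] pointing down, gripper open.
Joint ranges: [-2.98, 2.98], [-0.91, 2.08], [0.09, 2.57], [-1.24, 4.39], [0.2, 2.65], [-2.68, 2.68]. Speed limits (rad/s): [2.57, 2.57, 3.01, 3.14, 3.14, 3.14].

INTERFACE

Orientations are given as a unit quaternion [x, y, z, w].
In Python, from bench import arm gives the robot as it stands.
- The arm moves only by the tool move_arm, never from a script. Its argument "deltas" is a list of rows, each a list of 3 entries, a list of its own where there are three numbers: the turn, a rotation vector about the tool's x, y, z in units of 0.08 rad (1.0 is 0.08 rad), then the shift along the tool's x, y, z in units of 0.05 m (1.0 is 0.05 m), then the opening, from 0 (shut) to 1 (fully open). A call has exactly 5 rows; each row shifts and turns the commanded pose from where the row before left it, along the tool's axes as they then stand; what a row does not reach is not made up. A row lasts 1/10 s, in which the tool goes at most 50 mm and 8.59 degrees, less where a joint would pass 70% of its speed; a pose out of reach is approached as far as the arm can. A call with a number of a shift or a turn outside -1 to 1 is refused whole. A call with a gripper value outside its range is refused whole. The fingers move at their own pace and stop on an object; "squeeze" is the grip in N (left out, the last holds). Time passes only in rows, so rows that do not move let the fingers close, or fill a call up. It gives the time, the measured TCP pose, the force, the opening and the grip force at its end, in the units of the state.
- arm.observe(): the state, without advancing time (a new reading comes with each control period).
- arm.read_camera(name): name is "scene" or "top" or "wrist"; returns a dict with "color" (384x512x3 uint8, red, green, blue), "range_z" (384x512 float32, m along the optical axis (not along the pixel's ray), 0 where there is no reading), "fx", "fy", "cx", "cy" (pixels), "world_from_camera" (4x4, takes a point from camera to world coordinates); the wrist camera has in their place "T_tool_cam" (4x4, takes a point from camera to tool coordinates, whose origin is the TCP and whose axes are the flange's). Camera axes: x right, y up, looking along -z (the intrinsics and any distortion apply to the point x, -y, -z); pixel columns grow to the right and rows downward; lengths in m; the calibration is good to about 2 mm. A picture is of the moment at which its call begins: read the wrist's pose just before it.
- arm.job_done(): hands the job in; it is judged then, once.
The state is a dict: "clock": time; "joint_positions": joint angles; "dq": joint speeds; "tau": joint torques, N m; "eef_pos": TCP position; "eef_rot": TCP orientation; "ft_force": force on the tool from outside, world axes, zero at the start; "moment": the same for the moment, N m; "opening": finger opening in m; "grip_force": force on a finger pad.
Only numpy, scipy, OpenCV 4.12 (cv2) and the standard library are available. Lean on these libraries where they do the work, as an engineer would, in place of code of your own. Each camera call takes 0.05 s, during which the arm holds its last target. There are 200 camera calls.

TASK

Take the spring retaining clip out of its black holder by pinching its two brass eye tabs together, which spreads its jaws wide. Keep it fully spread while you bring it tilted, square to the inclined spindle, over the bare lower part of the shaft, slide it up gently until it meets the pulley face, and let it go so that it contracts fully into the groove right in front of the pulley. Leave the blue tin and the bolt where they stand.

Things in the scene. Friction and masses are not known exactly. Their poses are not given: they have to be found in the camera images.
- clip: Spring clip, 80 g: two jaws of 7 mm round steel wire on a hinge pin. Closed: ring 22 mm inside, 36 outside, with a 13 mm mouth away from the pin. Origin: centre of the closed ring. x: ring axis and pin; z: from ring centre through the pin to the tabs; y: pinch direction. Starts upright in the holder, tabs up, origin 26 mm up. Frame is fixed to the +y jaw: spread, it tips by half the joint value.
- clip_pin (a point): Centre of the clip's hinge pin, 27 mm from the ring centre (clip z). Above it each jaw has a brass eye tab, 16 mm wide (x), 4 thick, 12 to 42 mm beyond the pin. Closed, tabs splay 0.3 rad each, 28 to 45 mm over their outsides; fully spread they are parallel, 22 mm over their outsides. Fully spread, the mouth is 34 mm wide and clears a 30 mm shaft centred 23 to 27 mm from the pin.
- clip_jaw (a joint): Spread of the clip, rad: 0 closed, 0.6 at the stop (tabs parallel). A spring closes it: pinching the tabs takes about 4 N a side to start, 12 to 15 N to reach the stop; 30 to 40 N holds it firmly there. 0.03 to 0.15 when contracted in the groove, about 0.3 when closed on the shaft beside the groove.
- holder: Black block, 60 x 96 mm, 41 mm high, fixed on the bench; upright slot 9.5 mm wide (x), 78 mm long (y), floor 12 mm above the bench, in which the clip stands with room for its jaws to spread. Origin under its centre; z up; yaw varies.
- headstock: Blue round housing, 54 mm diameter, on a fixed bracket, with an inclined spindle that does not turn or give way. x: along the spindle axis, up the slope, 30 degrees above level, away from the robot; y: level; z: square to the spindle, 30 degrees from vertical. Origin: on the spindle axis, 130 mm above the bench, 50 mm below the housing's face.
- bare_shaft (a point): Point on the spindle axis at headstock x = -29 mm, always inside the bare part. The spindle is locked at an unknown setting along x. Going up x from its free end: 51 mm of bare shaft, 30 mm diameter; the groove, 11 mm wide, 23 mm diameter; right after it the flat face of a pulley 48 mm in diameter. The groove's middle is between headstock x = -15 and +15 mm, the pulley face 5.5 mm beyond.
- small_tin: Bystander: round blue tin, 71 mm diameter, 42 mm high; origin under its centre.
- bolt_b: Bystander: hexagon bolt standing on its head, 18 mm wide, 45 mm high; origin under its centre.
Not all that is in view belongs to the job. There is more than one size of the clip; the job needs the smaller.

How it is judged:
By the outcome, as a careful person would: the job done as asked, in the order asked, and still so for the second after the job is handed in, with the robot touching nothing.
It also fails if it takes over 45 s, if anything falls off the work surface, if the arm or the gripper's body presses on something with over 40 N, if the wrist force passes 120 N, or if a joint passes its speed limit or range.

## Working session

There is one attempt and no reset: what is moved stays moved. The work goes in short steps, Python scripts to look and compute and a tool call to move; the robot and the scene stay as the last step left them, time stands still between calls to the robot, and variables do not carry over. Pictures are saved under pics/ and viewed, at most 13 in all, crops included, and the job is handed in when it is done.

Besides the shell and the picture viewer there is one more tool, called after ">>>" as name(argument=value, ...) on one line, values as JSON. move_arm: Moves the arm, as the interface text tells. Its arguments: {"type":"object","properties":{"deltas":{"type":"array","items":{"type":"array"}},"squeeze":{"type":"number"}},"required":["deltas"]}

```bash
mkdir -p pics; ls; cat > h.py <<'E'
import numpy as np, cv2
from scipy.spatial.transform import Rotation as R
from bench import arm
def cloud(c,T):
    z=c["range_z"].astype(float);v,u=np.mgrid[:z.shape[0],:z.shape[1]]
    P=np.stack([(u-c["cx"])/c["fx"]*z,-(v-c["cy"])/c["fy"]*z,-z],-1)
    W=P@T[:3,:3].T+T[:3,3]; W[z<=0]=np.nan
    return W
def tool(s):
    T=np.eye(4);T[:3,:3]=R.from_quat(s["eef_rot"]).as_matrix();T[:3,3]=s["eef_pos"];return T
def shot(name):
    s=arm.observe();c=arm.read_camera(name)
    T=c["world_from_camera"] if name!="wrist" else tool(s)@c["T_tool_cam"]
    return c,np.array(T),cloud(c,np.array(T))
E
python3 - <<'E'
from h import *
s=arm.observe();print(s)
for n in("scene","top"):
    c,T,W=shot(n);print({k:c[k] for k in c if k not in("color","range_z")})
    np.savez(n+".npz",col=c["color"],W=W,T=T)
    cv2.imwrite(f"pics/{n}.png",c["color"][...,::-1])
E
```

```text
pics
{'clock': 0.0, 'joint_positions': array([-1.26711319e+00,  2.21211280e-01,  1.52759235e+00, -2.57556717e-05,
        1.39470883e+00, -1.26127528e-01]), 'dq': array([-0.00177138,  0.00087704, -0.00229503,  0.00107484,  0.00011253,
       -0.00081853]), 'tau': array([ 8.59547308e-04, -4.94609928e+01, -3.87372351e+01,  6.99086138e-02,
        5.69538795e-02, -1.44278406e-04]), 'eef_pos': array([ 0.26026591, -0.56770088,  0.29115626]), 'eef_rot': array([ 9.76995653e-01,  2.13257057e-01, -9.77328980e-05, -9.55000030e-04]), 'ft_force': array([-0.36117093,  1.00089197,  0.85424216]), 'moment': array([-0.00531644, -0.00589615,  0.00465638]), 'grip_force': 0.0, 'opening': 0.0870609618092632}
{'fx': 410.86467142398413, 'fy': 410.86467142398413, 'cx': 256.20021965103047, 'cy': 195.71588335350637, 'world_from_camera': array([[-0.86524168,  0.23015443, -0.44540519,  0.18516839],
       [-0.50132368, -0.40710836,  0.76350334,  0.592     ],
       [-0.0056045 ,  0.88390708,  0.46762898,  0.50623523],
       [ 0.        ,  0.        ,  0.        ,  1.        ]])}
{'fx': 451.80295055540364, 'fy': 451.80295055540364, 'cx': 258.1021136296097, 'cy': 189.70852805535463, 'world_from_camera': array([[ 0.02922141,  0.99242442, -0.11933096,  0.45088681],
       [-0.99956469,  0.02852647, -0.00752798, -0.06097797],
       [-0.00406686,  0.119499  ,  0.99282599,  1.01162653],
       [ 0.        ,  0.        ,  0.        ,  1.        ]])}
```

View pics/scene.png

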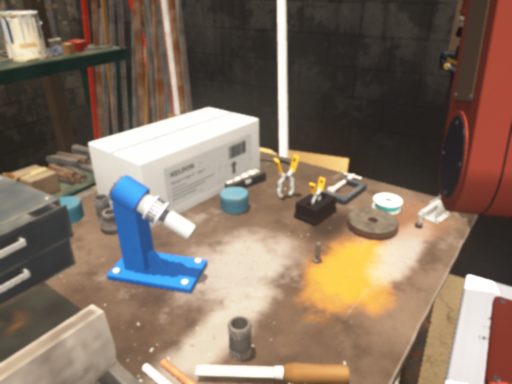

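View pics/top.png

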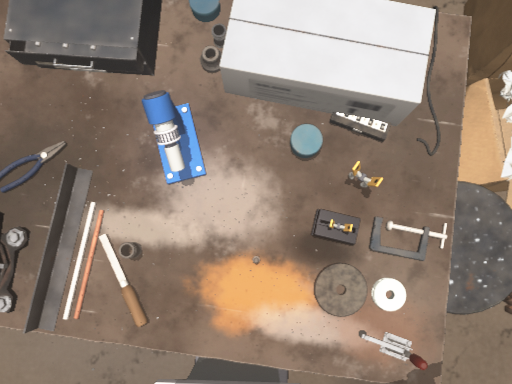

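The scene view has the headstock at (150,210), and the small clip's yellow tabs in the black holder at (318,190). The larger clip stands free at (287,175). In the top view, the holder is at (337,227), the large clip at (365,177), the tin at (306,141), the bolt at (256,260), and the spindle runs from (165,120) to (177,170).

```bash
cat > m.py <<'E'
from h import *
for n in("top","scene"):
    d=np.load(n+".npz");W=d["W"];hsv=cv2.cvtColor(d["col"],cv2.COLOR_RGB2HSV)
    print(n)
    blk=(W[...,2]>.034)&(W[...,2]<.048)&(hsv[...,2]<75)
    blue=cv2.inRange(hsv,(100,180,80),(125,255,255))>0
    yel=cv2.inRange(hsv,(18,150,120),(35,255,255))>0
    for nm,m in(("blk",blk),("yel",yel&(W[...,2]>.05)),("blue",blue),("tall",(W[...,2]>.03))):
        k,l,st,ce=cv2.connectedComponentsWithStats(m.astype(np.uint8))
        for i in range(1,k):
            if st[i,4]<8 or (nm=="tall" and st[i,4]>3000): continue
            p=W[l==i];p=p[np.isfinite(p[:,0])]
            if len(p)<4: continue
            print(nm,st[i],ce[i].round(),"mean",p.mean(0).round(4),"z",p[:,2].min().round(3),p[:,2].max().round(3),"rect",cv2.minAreaRect((p[:,:2]*1000).astype(np.float32)))
E
python3 m.py
```

```text
top
blk [144   0  15  71 149] [153.  38.] mean [0.9057 0.1935 0.0408] z 0.034 0.048 rect ((914.4345703125, 192.0001983642578), (15.404126167297363, 169.0522003173828), 82.45785522460938)
blk [215  27   9   6  26] [218.  29.] mean [0.9307 0.0466 0.0414] z 0.034 0.048 rect ((930.5256958007812, 46.004180908203125), (5.923722743988037, 19.102149963378906), 10.750545501708984)
blk [ 28 165  45 166 507] [ 50. 249.] mean [0.4294 0.3859 0.0411] z 0.034 0.048 rect ((434.37139892578125, 385.4573669433594), (4.754505157470703, 356.2054138183594), 80.60443115234375)
blk [327 226   4   4   8] [329. 228.] mean [ 0.4894 -0.2069  0.041 ] z 0.039 0.044 rect ((489.34912109375, -206.02777099609375), (8.822189331054688, 4.352967262268066), 57.65715026855469)
blk [342 231   6   3   9] [345. 232.] mean [ 0.4814 -0.242   0.0411] z 0.039 0.043 rect ((481.4940490722656, -240.83909606933594), (10.89434814453125, 2.8772449493408203), 80.4151611328125)
blk [  0 243   5  10  17] [  2. 247.] mean [0.4278 0.4922 0.0358] z 0.034 0.039 rect ((427.21636962890625, 491.9344787597656), (21.752220153808594, 3.91184306144
[... 5723 characters left out ...]
.2146  0.0475] z 0.03 0.092 rect ((495.4002990722656, -221.22323608398438), (92.78759002685547, 60.117156982421875), 78.00607299804688)
tall [220 186  29  18 418] [234. 195.] mean [ 0.6785 -0.1463  0.0406] z 0.03 0.045 rect ((681.5315551757812, -151.26437377929688), (69.62102508544922, 70.71543884277344), 60.287899017333984)
tall [316 242   5   9  41] [318. 246.] mean [ 0.4178 -0.048   0.039 ] z 0.03 0.047 rect ((418.2115783691406, -48.77252197265625), (7.3519816398620605, 8.384126663208008), 51.16957092285156)
tall [228 316  24  31 621] [239. 331.] mean [0.4295 0.2244 0.0494] z 0.03 0.062 rect ((431.2326354980469, 221.577392578125), (33.08250427246094, 32.86484909057617), 54.28313446044922)
```

```bash
python3 - <<'E'
from h import *
a=cv2.imread("pics/top.png");b=cv2.imread("pics/scene.png")
def crop(im,x,y,w,h,s): return cv2.resize(im[y:y+h,x:x+w],None,fx=s,fy=s,interpolation=cv2.INTER_CUBIC)
o=np.zeros((600,800,3),np.uint8)
for (im,x,y,w,h,X,Y) in((a,305,205,66,50,0,0),(b,285,165,66,50,400,0),(a,135,85,80,60*1,0,300),(b,100,165,100,75,400,300)):
    c=cv2.resize(im[y:y+h,x:x+w],(400,300),interpolation=cv2.INTER_CUBIC);o[Y:Y+300,X:X+400]=c
cv2.imwrite("pics/c1.png",o)
E
```

```text
(no output)
```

View pics/c1.png

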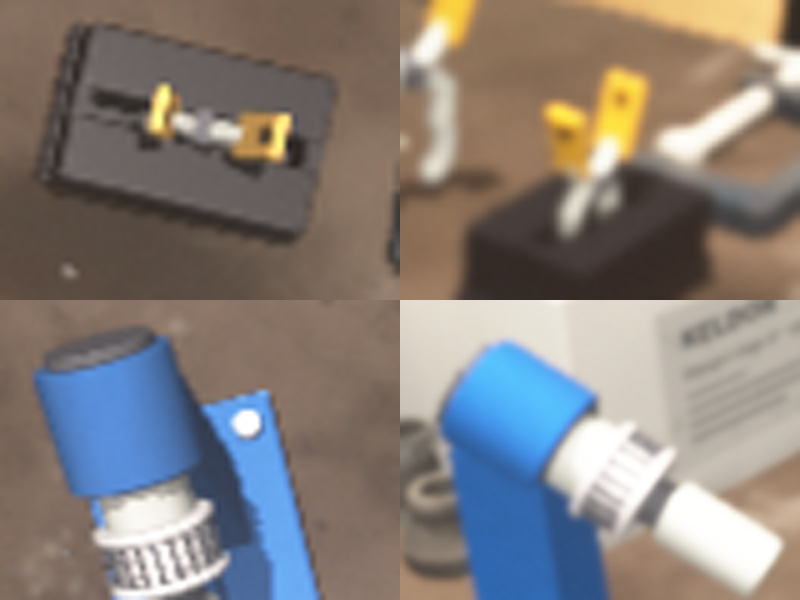

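The crop shows the small clip's tabs splayed along the slot, with its pin between them. The spindle's parts are distinct too: the bare shaft, then the dark groove, then the ribbed pulley. Next I'll fit the spindle axis.

```bash
cat > fit.py <<'E'
from h import *
from scipy.optimize import least_squares
def axis(yaw): return np.array([np.cos(yaw)*np.cos(np.pi/6),np.sin(yaw)*np.cos(np.pi/6),.5])
def fitcyl(P,r,yaw0,p0):
    # p: point on axis at z=.13 (x,y), yaw ; optional height bias dz
    def f(q):
        a=axis(q[0]);d=P-np.array([q[1],q[2],.13]);return np.linalg.norm(np.cross(d,a),axis=1)-r
    s=least_squares(f,[yaw0,*p0],loss="soft_l1",f_scale=.001);return s.x,np.abs(f(s.x))
if __name__=="__main__":
  for n in("top","scene"):
    d=np.load(n+".npz");W=d["W"];hsv=cv2.cvtColor(d["col"],cv2.COLOR_RGB2HSV)
    m=(W[...,2]>.06)&(np.hypot(W[...,0]-.667,W[...,1]-.129)<.12)
    blue=m&(hsv[...,0]>95)&(hsv[...,0]<125)&(hsv[...,1]>150)
    m&=~blue;  P=W[m]
    yaw,p=.27,(.62,.115)
    for it in range(4):
        a=axis(yaw);D=P-np.array([*p,.13]);t=D@a;r=np.linalg.norm(D-t[:,None]*a,axis=1)
        if it==0: sel=(P[:,2]<.135)&(r<.03)
        else: sel=(t>t0+.004)&(t<t0+.044)&(abs(r-.015)<.004)
        q,e=fitcyl(P[sel],.015,yaw,p);yaw,p=q[0],q[1:]
        a=axis(yaw);D=P-np.array([*p,.13]);t=D@a;r=np.linalg.norm(D-t[:,None]*a,axis=1);t0=t[r<.02].min()
    print(n,q,np.degrees(yaw),sel.sum(),np.median(e),"end t0",t0)
    for x in np.arange(-.07,.07,.004):
        k=(t>x)&(t<x+.004)&(r<.04)
        if k.sum(): print(round(x,3),k.sum(),np.percentile(r[k],[25,50,90]).round(4),hsv[m][k][:,2].mean().round())
    B=W[blue];tb=(B-np.array([*p,.13]))@a;rb=np.linalg.norm(B-np.array([*p,.13])-tb[:,None]*a,axis=1)
    k=(rb<.031)&(rb>.02);print("housing face",np.percentile(tb[k],[1,5]),np.median(rb[(tb>.06)&(tb<.09)&k]))
E
python3 fit.py
```

```text
top [0.27410878 0.64474902 0.12307922] 15.7052763945644 287 0.0007907203086636658 end t0 -0.05412523004177257
-0.058 1 [0.0139 0.0139 0.0139] 232.0
-0.054 20 [0.0134 0.0147 0.0162] 222.0
-0.05 31 [0.0142 0.0147 0.0167] 227.0
-0.046 26 [0.0143 0.0152 0.016 ] 221.0
-0.042 31 [0.0143 0.0148 0.0167] 224.0
-0.038 25 [0.0142 0.0146 0.0165] 224.0
-0.034 32 [0.0147 0.0152 0.0164] 226.0
-0.03 29 [0.0134 0.0143 0.0166] 230.0
-0.026 29 [0.0144 0.0149 0.0164] 224.0
-0.022 27 [0.0142 0.0147 0.0166] 229.0
-0.018 26 [0.0144 0.0151 0.0162] 226.0
-0.014 33 [0.0145 0.0151 0.0164] 224.0
-0.01 26 [0.0143 0.0151 0.0162] 231.0
-0.006 42 [0.0119 0.014  0.016 ] 189.0
-0.002 23 [0.0107 0.0114 0.0131] 100.0
0.002 13 [0.0108 0.0119 0.0136] 155.0
0.006 24 [0.0223 0.0235 0.0243] 234.0
0.01 53 [0.0213 0.0225 0.0252] 202.0
0.014 50 [0.021  0.022  0.0238] 173.0
0.018 46 [0.0203 0.0215 0.0233] 181.0
0.022 50 [0.0206 0.0217 0.0233] 175.0
0.026 35 [0.0212 0.0222 0.0234] 190.0
0.03 76 [0.0201 0.0224 0.0247] 225.0
0.034 43 [0.0176 0.0188 0.0304] 211.0
0.038 45 [0.0176 0.0183 0.0278] 201.0
0.042 43 [0.0177 0.0182 0.0199]
[... 944 characters left out ...]
3.0
0.002 29 [0.0113 0.0118 0.0129] 119.0
0.006 80 [0.0132 0.02   0.024 ] 198.0
0.01 56 [0.0216 0.0232 0.0246] 236.0
0.014 57 [0.0209 0.0218 0.0235] 213.0
0.018 59 [0.021  0.0219 0.0236] 210.0
0.022 56 [0.0205 0.0219 0.0234] 208.0
0.026 67 [0.0214 0.022  0.0239] 210.0
0.03 53 [0.0233 0.0238 0.0251] 233.0
0.034 51 [0.0177 0.0182 0.0294] 231.0
0.038 57 [0.0182 0.0191 0.0233] 227.0
0.042 53 [0.0178 0.0187 0.0204] 224.0
0.046 74 [0.0182 0.0191 0.0231] 185.0
0.05 35 [0.0232 0.0241 0.0273] 169.0
0.054 5 [0.0269 0.0269 0.0273] 231.0
0.058 4 [0.0266 0.0267 0.0271] 230.0
0.062 5 [0.0268 0.0269 0.0272] 227.0
0.066 5 [0.0272 0.0274 0.0276] 233.0
housing face [0.04064918 0.05059849] 0.027302194860312226
```

```bash
cat > plan.py <<'E'
from h import *
def down(yaw): # tool x at yaw, z down
    x=np.array([np.cos(yaw),np.sin(yaw),0]);z=np.array([0,0,-1.]);return np.stack([x,np.cross(z,x),z],1)
def plan(Rt,pt,n,op,start=None):
    s=arm.observe();R0=R.from_quat(s["eef_rot"]);p0=np.array(s["eef_pos"])
    if start: R0,p0=start
    rv=(R0.inv()*R.from_matrix(Rt)).as_rotvec()
    e=np.zeros(3)
    rows=[]
    for i in range(n):
        Ri=R0*R.from_rotvec(rv*i/n)
        t=np.round(rv/n/.08,2);sh=Ri.inv().apply((pt-p0)/n)/.05+e;r=np.round(sh,2);e=sh-r
        rows.append([t.tolist(),r.tolist(),op])
    for i in range(0,n,5): print(str([[[round(float(v),2) for v in r[0]],[round(float(v),2) for v in r[1]],r[2]] for r in rows[i:i+5]]))
    print("rot deg",np.degrees(rv).round(2),"dp",(pt-p0).round(4))
E
python3 - <<'E'
from plan import *
plan(down(np.radians(-12)),np.array([.4955,-.222,.25]),15,1)
E
```

```text
[[[-0.0, 0.0, 0.53], [0.48, -0.29, 0.06], 1], [[-0.0, 0.0, 0.53], [0.46, -0.31, 0.05], 1], [[-0.0, 0.0, 0.53], [0.45, -0.32, 0.06], 1], [[-0.0, 0.0, 0.53], [0.44, -0.35, 0.05], 1], [[-0.0, 0.0, 0.53], [0.42, -0.37, 0.06], 1]]
[[[-0.0, 0.0, 0.53], [0.41, -0.38, 0.05], 1], [[-0.0, 0.0, 0.53], [0.38, -0.4, 0.06], 1], [[-0.0, 0.0, 0.53], [0.38, -0.41, 0.05], 1], [[-0.0, 0.0, 0.53], [0.35, -0.44, 0.06], 1], [[-0.0, 0.0, 0.53], [0.33, -0.44, 0.05], 1]]
[[[-0.0, 0.0, 0.53], [0.32, -0.46, 0.06], 1], [[-0.0, 0.0, 0.53], [0.29, -0.47, 0.06], 1], [[-0.0, 0.0, 0.53], [0.28, -0.49, 0.05], 1], [[-0.0, 0.0, 0.53], [0.25, -0.5, 0.06], 1], [[-0.0, 0.0, 0.53], [0.24, -0.5, 0.05], 1]]
rot deg [-1.000e-01  2.000e-02  3.663e+01] dp [ 0.2352  0.3457 -0.0412]
```

>>> move_arm(deltas=[[[0,0,0.53],[0.48,-0.29,0.06],1],[[0,0,0.53],[0.46,-0.31,0.05],1],[[0,0,0.53],[0.45,-0.32,0.06],1],[[0,0,0.53],[0.44,-0.35,0.05],1],[[0,0,0.53],[0.42,-0.37,0.06],1]])

```text
clock: 0.6
eef_pos: [0.3391, -0.4515, 0.2776]
eef_rot: [0.994, 0.108, -0.0, -0.0]
ft_force: [0.8, -0.8, -0.2]
opening: 0.0869
grip_force: 0.0
```

>>> move_arm(deltas=[[[0,0,0.53],[0.41,-0.38,0.05],1],[[0,0,0.53],[0.38,-0.4,0.06],1],[[0,0,0.53],[0.38,-0.41,0.05],1],[[0,0,0.53],[0.35,-0.44,0.06],1],[[0,0,0.53],[0.33,-0.44,0.05],1]])

```text
clock: 1.1
eef_pos: [0.4171, -0.3364, 0.2641]
eef_rot: [1.0, 0.002, -0.0, -0.0]
ft_force: [0.4, 0.2, 0.4]
opening: 0.0869
grip_force: 0.0
```

>>> move_arm(deltas=[[[0,0,0.53],[0.32,-0.46,0.06],1],[[0,0,0.53],[0.29,-0.47,0.06],1],[[0,0,0.53],[0.28,-0.49,0.05],1],[[0,0,0.53],[0.25,-0.5,0.06],1],[[0,0,0.53],[0.24,-0.5,0.05],1]])

```text
clock: 1.6
eef_pos: [0.4955, -0.221, 0.2501]
eef_rot: [0.995, -0.104, -0.0, -0.0]
ft_force: [-1.1, -0.3, 0.0]
opening: 0.0867
grip_force: 0.0
```

```bash
cat > w.py <<'E'
from h import *
import sys
c,T,W=shot("wrist");s=arm.observe();print(s["eef_pos"].round(4),R.from_quat(s["eef_rot"]).as_matrix().round(3).tolist(),s["ft_force"].round(1),s["clock"])
np.savez("wrist.npz",col=c["color"],W=W,T=T)
cv2.imwrite(f"pics/{sys.argv[1]}.png",c["color"][...,::-1])
hsv=cv2.cvtColor(c["color"],cv2.COLOR_RGB2HSV)
m=cv2.inRange(hsv,(18,130,100),(35,255,255))
k,l,st,ce=cv2.connectedComponentsWithStats(m)
for i in range(1,k):
    if st[i,4]<60: continue
    p=W[l==i];p=p[np.isfinite(p[:,0])]
    if len(p)<4:continue
    print(st[i],ce[i].round(),p.mean(0).round(4),p[:,2].max().round(4),"top",p[p[:,2]>p[:,2].max()-.006].mean(0).round(4),cv2.minAreaRect((p[:,:2]*1000).astype(np.float32)))
m=(W[...,2]>.036)&(W[...,2]<.046);m=m&(hsv[...,2]<90)&(np.hypot(W[...,0]-.494,W[...,1]+.224)<.075)
print("holder",cv2.minAreaRect((W[m][:,:2]*1000).astype(np.float32)),np.median(W[m][:,2]))
E
python3 w.py w1
```

```text
[ 0.4971 -0.2179  0.2497] [[0.978, -0.207, 0.0], [-0.207, -0.978, 0.003], [-0.0, -0.003, -1.0]] [ 0.2  2.7 -0.7] 1.65
[254   0  25  44 446] [267.  24.] [ 0.6098 -0.2555  0.0929] 0.1093 top [ 0.6125 -0.2524  0.1062] ((609.8919677734375, -255.95985412597656), (10.798318862915039, 20.621540069580078), 53.51807403564453)
[306  61  24   6  60] [318.  63.] [ 0.578  -0.2854  0.0911] 0.1072 top [ 0.5755 -0.2888  0.1049] ((578.1273193359375, -285.3302307128906), (11.466425895690918, 1.5838654041290283), 55.09975051879883)
[229 175  15  24 157] [237. 185.] [ 0.4988 -0.209   0.0792] 0.091 top [ 0.4999 -0.2065  0.0882] ((497.9460144042969, -208.17286682128906), (9.440443992614746, 14.138456344604492), 81.29912567138672)
[269 175  16  25 174] [275. 185.] [ 0.4922 -0.2397  0.0791] 0.0911 top [ 0.4913 -0.2425  0.0884] ((490.9591979980469, -240.20042419433594), (9.939176559448242, 15.074585914611816), 75.26155090332031)
holder ((493.36590576171875, -224.8152313232422), (90.11480712890625, 57.66602325439453), 78.07754516601562) 0.041537945522447384
```

View pics/w1.png

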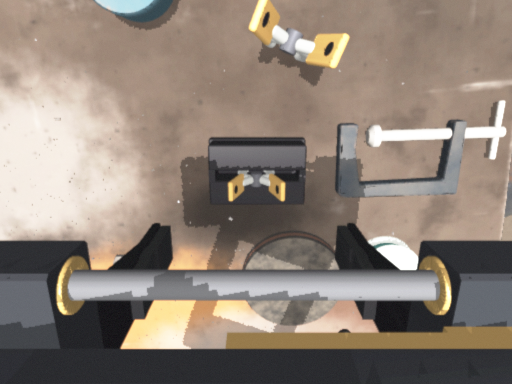

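The wrist view shows the clip's tabs at (237,185) and (275,185) in the holder, centred at column 256. The larger clip is at (290,40). The arm was still settling in that shot, so I'll measure again now it's at rest.

>>> move_arm(deltas=[[[0,0,0],[0,0,0.2],1],[[0,0,0],[0,0,0.2],1],[[0,0,0],[0,0,0],1],[[0,0,0],[0,0,0],1],[[0,0,0],[0,0,0],1]], squeeze=35)

```text
clock: 2.15
eef_pos: [0.4951, -0.223, 0.2309]
eef_rot: [0.995, -0.103, 0.0, 0.0]
ft_force: [0.0, -1.0, 0.2]
opening: 0.087
grip_force: 0.0
```

```bash
python3 w.py w2 | grep -v "^\[254\|306"; python3 - <<'E'
from h import *
c=arm.read_camera("wrist");print(c["T_tool_cam"].round(4),c["fx"],c["cx"],c["cy"])
E
```

```text
[ 0.4952 -0.2229  0.2311] [[0.979, -0.206, 0.001], [-0.206, -0.979, -0.0], [0.001, 0.0, -1.0]] [ 0.8 -0.4 -0.9] 2.2
[250   0  28  41 526] [265.  20.] [ 0.6092 -0.2553  0.0922] 0.1092 top [ 0.6106 -0.251   0.1061] ((609.9132690429688, -255.96429443359375), (11.136680603027344, 21.141033172607422), 51.69269943237305)
[308  58  26   8  73] [320.  62.] [ 0.5781 -0.2854  0.0912] 0.1084 top [ 0.5755 -0.289   0.1051] ((578.0983276367188, -285.3772277832031), (11.897028923034668, 1.7683963775634766), 52.51776123046875)
[224 181  17  29 199] [233. 193.] [ 0.4988 -0.2089  0.08  ] 0.0908 top [ 0.4988 -0.2061  0.0884] ((497.6902160644531, -208.59922790527344), (9.660872459411621, 15.100553512573242), 85.02755737304688)
[268 181  17  29 204] [274. 193.] [ 0.4922 -0.2398  0.0793] 0.0914 top [ 0.4914 -0.2427  0.0884] ((490.54730224609375, -240.61642456054688), (10.284097671508789, 15.388103485107422), 74.88391876220703)
holder ((493.6641845703125, -224.85169982910156), (90.03517150878906, 57.312828063964844), 78.1126708984375) 0.04157826286183014
[[ 1.000e-04  9.564e-01  2.921e-01  8.060e-02]
 [ 1.000e+00 -2.000e-04  5.000e-04  1.100e-03]
 [ 5.000e-04  2.921e-01 -9.564e-01 -9.310e-02]
 [ 0.000e+00  0.000e+00  0.000e+00  1.000e+00]] 336.6762700829669 253.33039169335586 186.2133952245711
```

>>> move_arm(deltas=[[[0,0,0],[0,0.04,0.4],1],[[0,0,0],[0,0,0.5],1],[[0,0,0],[0,0,0.5],1],[[0,0,0],[0,0,0.4],1],[[0,0,0],[0,0,0.2],1]], squeeze=35)

```text
clock: 2.75
eef_pos: [0.494, -0.2239, 0.129]
eef_rot: [0.995, -0.103, -0.001, -0.001]
ft_force: [-0.2, 0.6, 0.9]
opening: 0.0868
grip_force: 0.0
```

>>> move_arm(deltas=[[[0,0,0],[0,0,0],1],[[0,0,0],[0,0,0],0.5],[[0,0,0],[0,0,0],0.4],[[0,0,0],[0,0,0],0.3],[[0,0,0],[0,0,0],0.2]], squeeze=35)

```text
clock: 3.25
eef_pos: [0.4953, -0.2245, 0.1316]
eef_rot: [0.995, -0.103, 0.001, 0.0]
ft_force: [-0.4, -0.5, -0.8]
opening: 0.0627
grip_force: 0.0
```

>>> move_arm(deltas=[[[0,0,0],[0,0,0],0],[[0,0,0],[0,0,0],0],[[0,0,0],[0,0,0],0],[[0,0,0],[0,0,0],0],[[0,0,0],[0,0,0],0]], squeeze=35)

```text
clock: 3.75
eef_pos: [0.4951, -0.2242, 0.131]
eef_rot: [0.995, -0.103, 0.0, 0.0]
ft_force: [-0.6, 0.6, -0.8]
opening: 0.0232
grip_force: 21.1
```

>>> move_arm(deltas=[[[0,0,0],[0,0,0],0],[[0,0,0],[0,0,0],0],[[0,0,0],[0,0,0],0],[[0,0,0],[0,0,0],0],[[0,0,0],[0,0,0],0]], squeeze=38)

```text
clock: 4.25
eef_pos: [0.4948, -0.2242, 0.1306]
eef_rot: [0.995, -0.103, -0.0, -0.0]
ft_force: [-1.3, 0.1, -0.4]
opening: 0.0219
grip_force: 38.0
```

```bash
python3 w.py w3 | head -1;python3 - <<'E'
from h import *
c,T,W=shot("scene")
cv2.imwrite("pics/s2.png",cv2.resize(c["color"][120:240,250:410,::-1],None,fx=4,fy=4))
a=cv2.imread("pics/w3.png");b=cv2.imread("pics/s2.png")
cv2.imwrite("pics/c2.png",np.hstack([cv2.resize(a,(400,300)),cv2.resize(b,(400,300))]))
E
```

```text
[ 0.4948 -0.2242  0.1307] [[0.979, -0.205, -0.0], [-0.205, -0.979, 0.0], [-0.0, 0.0, -1.0]] [-0.2  0.  -1. ] 4.3
```

View pics/c2.png

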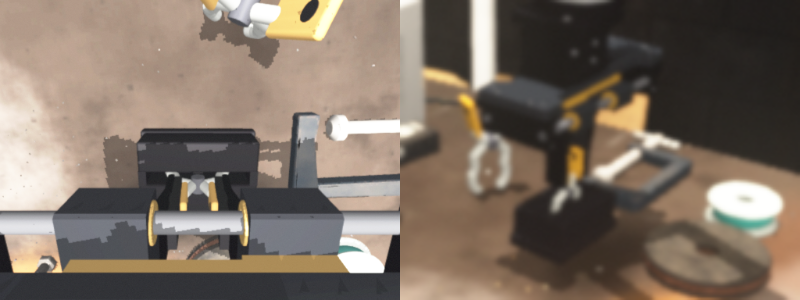

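The tabs are held parallel between the pads at 21.9 mm and 38 N, so the clip is fully spread. Lifting it now.

>>> move_arm(deltas=[[[0,0,0],[0,0,-0.2],0],[[0,0,0],[0,0,-0.4],0],[[0,0,0],[0,0,-0.6],0],[[0,0,0],[0,0,-0.6],0],[[0,0,0],[0,0,-0.6],0]], squeeze=38)

```text
clock: 4.85
eef_pos: [0.4948, -0.2241, 0.2527]
eef_rot: [0.995, -0.103, 0.0, 0.0]
ft_force: [-1.0, -0.1, -0.7]
opening: 0.0215
grip_force: 38.0
```

```bash
cat > tgt.py <<'E'
from plan import *
from fit import axis
YAW=.2775; O=np.array([.645,.1241,.13]); L=.1026  # tool z of shaft centre
def pose(hx,up,xoff=0,yoff=0):
    a=axis(YAW);y=np.array([-np.sin(YAW),np.cos(YAW),0]);z=np.cross(a,y)
    Rt=np.stack([a,-y,-z],1)
    return Rt,O+a*hx+z*(L+up)-Rt[:,0]*xoff-Rt[:,1]*yoff
E
python3 - <<'E'
from tgt import *
Rt,p=pose(-.028,.075);print(p,Rt.round(3).tolist())
plan(Rt,p,20,0)
E
```

```text
[0.53627616 0.09313006 0.26980611] [[0.833, 0.274, 0.481], [0.237, -0.962, 0.137], [0.5, -0.0, -0.866]]
[[[0.08, 0.32, -0.3], [-0.02, -0.32, -0.02], 0], [[0.08, 0.32, -0.3], [-0.02, -0.32, -0.01], 0], [[0.08, 0.32, -0.3], [-0.01, -0.32, -0.02], 0], [[0.08, 0.32, -0.3], [0.0, -0.32, -0.01], 0], [[0.08, 0.32, -0.3], [0.01, -0.32, -0.01], 0]]
[[[0.08, 0.32, -0.3], [0.01, -0.32, -0.01], 0], [[0.08, 0.32, -0.3], [0.03, -0.32, -0.0], 0], [[0.08, 0.32, -0.3], [0.03, -0.32, -0.0], 0], [[0.08, 0.32, -0.3], [0.03, -0.32, -0.0], 0], [[0.08, 0.32, -0.3], [0.05, -0.31, 0.0], 0]]
[[[0.08, 0.32, -0.3], [0.05, -0.32, 0.01], 0], [[0.08, 0.32, -0.3], [0.06, -0.31, 0.01], 0], [[0.08, 0.32, -0.3], [0.07, -0.32, 0.01], 0], [[0.08, 0.32, -0.3], [0.07, -0.31, 0.02], 0], [[0.08, 0.32, -0.3], [0.08, -0.31, 0.02], 0]]
[[[0.08, 0.32, -0.3], [0.09, -0.3, 0.03], 0], [[0.08, 0.32, -0.3], [0.1, -0.31, 0.03], 0], [[0.08, 0.32, -0.3], [0.1, -0.3, 0.03], 0], [[0.08, 0.32, -0.3], [0.1, -0.3, 0.04], 0], [[0.08, 0.32, -0.3], [0.12, -0.3, 0.04], 0]]
rot deg [  7.27  29.39 -27.06] dp [0.0415 0.3173 0.0171]
```

>>> move_arm(deltas=[[[0.08,0.32,-0.3],[-0.02,-0.32,-0.02],0],[[0.08,0.32,-0.3],[-0.02,-0.32,-0.01],0],[[0.08,0.32,-0.3],[-0.01,-0.32,-0.02],0],[[0.08,0.32,-0.3],[0,-0.32,-0.01],0],[[0.08,0.32,-0.3],[0.01,-0.32,-0.01],0]])

```text
clock: 5.35
eef_pos: [0.5048, -0.1429, 0.2539]
eef_rot: [0.997, -0.042, 0.065, -0.01]
ft_force: [-0.1, -0.6, -0.8]
opening: 0.0216
grip_force: 38.0
```

>>> move_arm(deltas=[[[0.08,0.32,-0.3],[0.01,-0.32,-0.01],0],[[0.08,0.32,-0.3],[0.03,-0.32,0],0],[[0.08,0.32,-0.3],[0.03,-0.32,0],0],[[0.08,0.32,-0.3],[0.03,-0.32,0],0],[[0.08,0.32,-0.3],[0.05,-0.31,0],0]])

```text
clock: 5.85
eef_pos: [0.5155, -0.0644, 0.2594]
eef_rot: [0.991, 0.018, 0.131, -0.019]
ft_force: [-0.0, -0.6, -1.2]
opening: 0.022
grip_force: 38.0
```

>>> move_arm(deltas=[[[0.08,0.32,-0.3],[0.05,-0.32,0.01],0],[[0.08,0.32,-0.3],[0.06,-0.31,0.01],0],[[0.08,0.32,-0.3],[0.07,-0.32,0.01],0],[[0.08,0.32,-0.3],[0.07,-0.31,0.02],0],[[0.08,0.32,-0.3],[0.08,-0.31,0.02],0]])

```text
clock: 6.35
eef_pos: [0.5252, 0.0153, 0.2636]
eef_rot: [0.977, 0.079, 0.195, -0.028]
ft_force: [0.9, -0.3, -1.0]
opening: 0.0217
grip_force: 38.0
```

>>> move_arm(deltas=[[[0.08,0.32,-0.3],[0.09,-0.3,0.03],0],[[0.08,0.32,-0.3],[0.1,-0.31,0.03],0],[[0.08,0.32,-0.3],[0.1,-0.3,0.03],0],[[0.08,0.32,-0.3],[0.1,-0.3,0.04],0],[[0.08,0.32,-0.3],[0.12,-0.3,0.04],0]])

```text
clock: 6.85
eef_pos: [0.5353, 0.0946, 0.2681]
eef_rot: [0.956, 0.138, 0.257, -0.037]
ft_force: [0.6, -1.0, -0.6]
opening: 0.0214
grip_force: 38.0
```

>>> move_arm(deltas=[[[0,0,0],[0,0,0],0],[[0,0,0],[0,0,0],0],[[0,0,0],[0,0,0],0],[[0,0,0],[0,0,0],0],[[0,0,0],[0,0,0],0]])

```text
clock: 7.35
eef_pos: [0.5354, 0.0928, 0.2682]
eef_rot: [0.956, 0.137, 0.256, -0.036]
ft_force: [-0.2, 0.0, -1.1]
opening: 0.0216
grip_force: 38.0
```

```bash
python3 w.py w4 2>&1| head -1;python3 - <<'E'
from h import *
c,T,W=shot("scene");np.savez("scene2.npz",col=c["color"],W=W,T=T)
b=c["color"][60:260,50:317,::-1]
a=cv2.imread("pics/w4.png")
cv2.imwrite("pics/c3.png",np.hstack([cv2.resize(a,(400,300)),cv2.resize(b,(400,300),interpolation=cv2.INTER_CUBIC)]))
from tgt import *
Rt,p=pose(-.028,.075);plan(Rt,p,1,0)
E
```

```text
[[[-0.04, 0.01, 0.08], [0.03, 0.0, -0.02], 0]]
rot deg [-0.18  0.07  0.35] dp [0.0009 0.0002 0.0017]
```

View pics/c3.png

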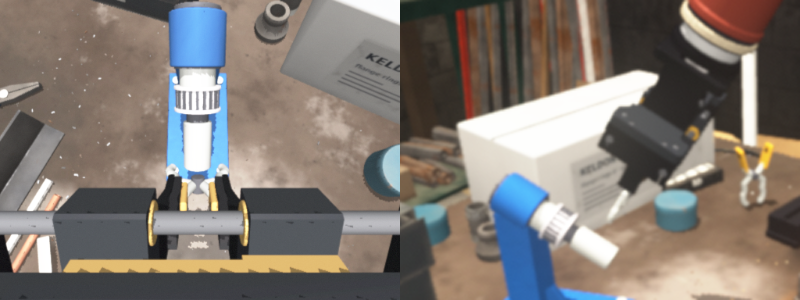

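The wrist view shows the shaft, groove and pulley along column 198 of the left panel, with the clip centred below at (197,185). The scene view shows the clip held square to the spindle above its free end. I'll refine the spindle fit from the wrist view and find the clip in tool coordinates.

```bash
cat > fit2.py <<'E'
from tgt import *
from fit import *
d=np.load("wrist.npz");W=d["W"];hsv=cv2.cvtColor(d["col"],cv2.COLOR_RGB2HSV)
def inhs(P,yaw,o):
    a=axis(yaw);D=P-o;t=D@a;y=np.array([-np.sin(yaw),np.cos(yaw),0]);return t,D@y,D@np.cross(a,y)
t,y,z=inhs(W,YAW,O);m=(np.hypot(y,z)<.045)&(t>-.07)&(t<.05)
P=W[m];yaw,o=YAW,O.copy()
t,y,z=inhs(P,yaw,o);r=np.hypot(y,z)
for i in range(3):
    sel=(t>-.05)&(t<-.008)&(r<.018)
    q,e=fitcyl(P[sel],.015,yaw,o[:2]);yaw=q[0];o=np.array([q[1],q[2],.13]);t,y,z=inhs(P,yaw,o);r=np.hypot(y,z)
print("wrist fit",q,np.degrees(yaw),sel.sum(),np.median(e))
# lateral symmetric edges at several stations
for x in np.arange(-.056,.02,.004):
    k=(t>x)&(t<x+.004)&(z>-.004)
    if k.sum()>5: print(round(x,3),k.sum(),"y",y[k].min().round(4),y[k].max().round(4),"zmax",np.percentile(z[k],98).round(4),hsv[m][k][:,2].mean().round())
# clip in tool coordinates
s=arm.observe();Ti=np.linalg.inv(tool(s))
for n in("wrist.npz","scene2.npz"):
    d=np.load(n);W=d["W"];Q=W@Ti[:3,:3].T+Ti[:3,3];h=cv2.cvtColor(d["col"],cv2.COLOR_RGB2HSV)
    k=(abs(Q[...,0])<.02)&(abs(Q[...,1])<.05)&(Q[...,2]>.07)&(Q[...,2]<.135)
    p=Q[k];print(n,k.sum())
    for zz in np.arange(.07,.135,.005):
        j=(p[:,2]>zz)&(p[:,2]<=zz+.005)
        if j.sum(): print(round(zz,3),j.sum(),"x",p[j,0].min().round(4),np.median(p[j,0]).round(4),p[j,0].max().round(4),"y",p[j,1].min().round(4),p[j,1].max().round(4))
E
python3 fit2.py
```

```text
wrist fit [0.28432299 0.64319951 0.12403632] 16.29050741506414 1771 0.00034209029421806807
-0.056 55 y -0.0139 0.014 zmax 0.0156 242.0
-0.052 153 y -0.0139 0.0139 zmax 0.0154 247.0
-0.048 154 y -0.0138 0.0138 zmax 0.0158 248.0
-0.044 159 y -0.0137 0.0147 zmax 0.0156 247.0
-0.04 171 y -0.0146 0.0146 zmax 0.0159 245.0
-0.036 163 y -0.0145 0.0146 zmax 0.0158 243.0
-0.032 171 y -0.0145 0.0144 zmax 0.0159 245.0
-0.028 171 y -0.0144 0.0144 zmax 0.0157 245.0
-0.024 170 y -0.0143 0.0143 zmax 0.0157 245.0
-0.02 176 y -0.0143 0.0143 zmax 0.0157 246.0
-0.016 179 y -0.0142 0.0142 zmax 0.0159 246.0
-0.012 179 y -0.0142 0.0141 zmax 0.0158 246.0
-0.008 181 y -0.0141 0.014 zmax 0.0164 246.0
-0.004 199 y -0.0141 0.014 zmax 0.0148 176.0
-0.0 138 y -0.0108 0.0108 zmax 0.0124 102.0
0.004 59 y -0.0108 0.0187 zmax 0.0133 125.0
0.008 344 y -0.0235 0.0233 zmax 0.0246 248.0
0.012 293 y -0.0215 0.0215 zmax 0.0232 194.0
0.016 301 y -0.0214 0.0213 zmax 0.023 194.0
wrist.npz 940
0.07 137 x -0.0063 0.0005 0.002 y -0.0062 0.008
0.075 314 x -0.0078 0.0013 0.0049 y -0.0103 0.0126
0.08 115 x -0.0001 0.0018 0.0046 y -0.0105 0.0128
0.085 27 x 0.0009 0.0017 0.004 y -0.0168 0.0185
0.09 57 x -0.0009 0.0012 0.002 y -0.0221 0.0207
0.095 91 x -0.0029 0.0009 0.0019 y -0.0239 0.0243
0.1 66 x -0.0029 0.0012 0.0021 y -0.0249 0.0262
0.105 74 x -0.003 0.0009 0.0018 y -0.0252 0.0256
0.11 59 x -0.0041 0.0006 0.0019 y -0.0225 0.0241
scene2.npz 127
0.07 2 x -0.0087 -0.0004 0.0079 y -0.0182 0.0175
0.075 8 x -0.0028 -0.0006 0.0031 y -0.0117 -0.007
0.08 31 x -0.0057 0.0002 0.0055 y -0.019 -0.004
0.085 10 x -0.0031 -0.0008 0.0022 y -0.0212 -0.0136
0.09 14 x -0.0033 0.0003 0.0035 y -0.0229 -0.0165
0.095 17 x -0.0032 -0.0002 0.0031 y -0.0256 0.0155
0.1 15 x -0.0032 -0.001 0.0027 y -0.027 0.0187
0.105 14 x -0.0033 -0.0016 0.0026 y -0.0274 0.0206
0.11 13 x -0.0035 -0.0013 0.0036 y -0.0262 0.0202
0.115 3 x -0.0025 -0.0009 -0.0006 y -0.0251 0.0183
```

```bash
sed -i 's/^YAW=.*/YAW=.281; O=np.array([.6440,.1241,.13]); L=.1026/' tgt.py; python3 - <<'E'
from tgt import *
Rt,p=pose(-.028,.040,0,.0005);plan(Rt,p,5,0)
E
```

```text
[[[-0.0, 0.0, 0.01], [0.0, -0.0, 0.13], 0], [[-0.0, 0.0, 0.01], [0.01, -0.0, 0.14], 0], [[-0.0, 0.0, 0.01], [-0.0, -0.0, 0.13], 0], [[-0.0, 0.0, 0.01], [0.0, -0.0, 0.14], 0], [[-0.0, 0.0, 0.01], [0.01, -0.01, 0.13], 0]]
rot deg [-0.08  0.07  0.18] dp [ 0.0167  0.0052 -0.0287]
```

>>> move_arm(deltas=[[[0,0,0.02],[0,0,0.16],0],[[0,0,0.02],[0.01,0,0.17],0],[[0,0,0],[0,0,0.17],0],[[0,0,0],[0,0,0.17],0],[[0,0,0],[0,0,0],0]])

```text
clock: 7.95
eef_pos: [0.5513, 0.0983, 0.2372]
eef_rot: [0.957, 0.136, 0.254, -0.037]
ft_force: [0.2, -0.4, -2.1]
opening: 0.0217
grip_force: 38.0
```

```bash
python3 w.py w5 2>/dev/null| head -1; cp wrist.npz scene2.npz; python3 fit2.py | head -30; python3 - <<'E'
from h import *
c,T,W=shot("scene")
b=c["color"][100:250,80:280,::-1]
a=cv2.imread("pics/w5.png")[130:300,130:380]
cv2.imwrite("pics/c4.png",np.hstack([cv2.resize(a,(400,300)),cv2.resize(b,(400,300),interpolation=cv2.INTER_CUBIC)]))
from tgt import *
Rt,p=pose(-.028,.0,0,.0005);plan(Rt,p,10,0)
E
```

```text
[0.5514 0.0983 0.238 ] [[0.834, 0.279, 0.477], [0.241, -0.96, 0.14], [0.497, -0.002, -0.868]] [0.  0.1 0. ] 8.0
wrist fit [0.28249777 0.64319991 0.12401973] 16.185930051186947 2109 0.00032480120697695077
-0.052 34 y -0.0142 0.0139 zmax 0.0136 225.0
-0.048 117 y -0.0142 0.0146 zmax 0.0147 240.0
-0.044 200 y -0.0141 0.0145 zmax 0.0156 246.0
-0.04 210 y -0.0141 0.0145 zmax 0.0159 247.0
-0.036 217 y -0.0178 0.0192 zmax 0.0282 245.0
-0.032 357 y -0.025 0.0264 zmax 0.0383 236.0
-0.028 225 y -0.0215 0.0244 zmax 0.0358 245.0
-0.024 229 y -0.0146 0.0141 zmax 0.0162 246.0
-0.02 227 y -0.0145 0.0141 zmax 0.0159 245.0
-0.016 224 y -0.0144 0.014 zmax 0.016 246.0
-0.012 239 y -0.0144 0.0147 zmax 0.0158 246.0
-0.008 239 y -0.0143 0.0146 zmax 0.016 245.0
-0.004 257 y -0.0143 0.0141 zmax 0.0146 174.0
-0.0 187 y -0.0115 0.011 zmax 0.0124 101.0
0.004 65 y -0.0106 0.0101 zmax 0.0225 128.0
0.008 448 y -0.0231 0.0236 zmax 0.0244 248.0
0.012 397 y -0.0222 0.0216 zmax 0.0234 191.0
0.016 402 y -0.0223 0.0214 zmax 0.0229 191.0
wrist.npz 2840
0.07 122 x -0.0041 -0.0 0.0098 y -0.0171 0.0077
0.075 317 x -0.0083 
[... 190 characters left out ...]
 -0.0038 0.0003 0.0012 y -0.0241 0.0241
0.1 66 x -0.0035 0.0004 0.0012 y -0.0251 0.0251
0.105 68 x -0.0031 0.0001 0.0016 y -0.0253 0.026
0.11 72 x -0.0045 -0.0001 0.0013 y -0.0227 0.0245
0.115 1 x 0.0 0.0 0.0 y 0.0191 0.0191
[[[-0.0, 0.0, 0.0], [0.0, 0.0, 0.08], 0], [[-0.0, 0.0, 0.0], [0.0, 0.0, 0.08], 0], [[-0.0, 0.0, 0.0], [0.0, 0.0, 0.08], 0], [[-0.0, 0.0, 0.0], [0.01, 0.0, 0.08], 0], [[-0.0, 0.0, 0.0], [-0.0, 0.0, 0.08], 0]]
[[[-0.0, 0.0, 0.0], [-0.0, 0.0, 0.07], 0], [[-0.0, 0.0, 0.0], [0.0, 0.0, 0.08], 0], [[-0.0, 0.0, 0.0], [0.0, 0.01, 0.08], 0], [[-0.0, 0.0, 0.0], [0.0, -0.0, 0.08], 0], [[-0.0, 0.0, 0.0], [0.01, -0.0, 0.08], 0]]
rot deg [-0.12  0.13  0.03] dp [ 0.0196  0.0054 -0.0339]
```

View pics/c4.png

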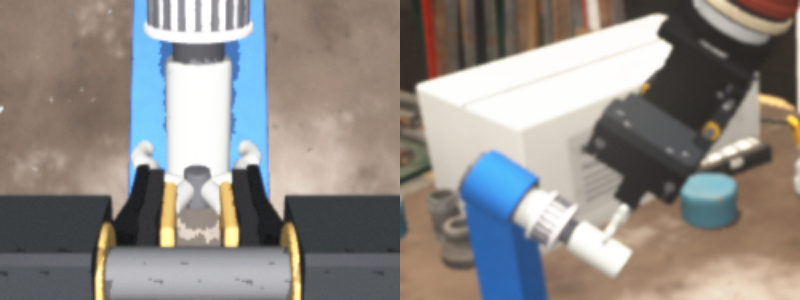

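The wrist view shows the jaws evenly straddling the shaft, with about 0.7 mm lateral offset. I'll correct that and lower the clip slowly.

>>> move_arm(deltas=[[[0,0,0],[0,0.01,0.07],0],[[0,0,0],[0,0,0.07],0],[[0,0,0],[0,0,0.07],0],[[0,0,0],[0.01,0,0.07],0],[[0,0,0],[0,0,0.07],0]])

```text
clock: 8.55
eef_pos: [0.5609, 0.1003, 0.2243]
eef_rot: [0.956, 0.136, 0.256, -0.037]
ft_force: [-0.6, 0.2, -0.4]
opening: 0.0216
grip_force: 38.0
```

>>> move_arm(deltas=[[[0,0,0],[0,0,0.06],0],[[0,0,0],[0,0,0.06],0],[[0,0,0],[0,0,0.06],0],[[0,0,0],[0,0,0.06],0],[[0,0,0],[0,0,0],0]])

```text
clock: 9.05
eef_pos: [0.5663, 0.1019, 0.2135]
eef_rot: [0.957, 0.136, 0.255, -0.037]
ft_force: [-0.0, -1.6, -1.4]
opening: 0.0217
grip_force: 38.0
```

```bash
python3 - <<'E'
from tgt import *
s=arm.observe();print(s["ft_force"].round(1),s["moment"].round(2))
Rt,p=pose(-.028,.0,0,.0005);plan(Rt,p,5,0)
E
```

```text
[-0.  -1.6 -1.4] [-0.12  0.39  0.02]
[[[-0.0, 0.0, 0.0], [0.0, -0.0, 0.04], 0], [[-0.0, 0.0, 0.0], [0.0, -0.0, 0.04], 0], [[-0.0, 0.0, 0.0], [0.0, -0.0, 0.04], 0], [[-0.0, 0.0, 0.0], [0.0, -0.0, 0.04], 0], [[-0.0, 0.0, 0.0], [0.0, -0.0, 0.04], 0]]
rot deg [-0.11  0.1   0.02] dp [ 0.0049  0.0017 -0.0086]
```

>>> move_arm(deltas=[[[0,0,0],[0,0,0.05],0],[[0,0,0],[0,0,0.05],0],[[0,0,0],[0,0,0.05],0],[[0,0,0],[0,0,0.05],0],[[0,0,0],[0,0,0],0]])

```text
clock: 9.55
eef_pos: [0.5711, 0.1033, 0.2049]
eef_rot: [0.957, 0.136, 0.255, -0.037]
ft_force: [-0.3, 0.7, -0.4]
opening: 0.0218
grip_force: 38.0
```

```bash
python3 w.py w6 2>/dev/null| head -1; cp wrist.npz scene2.npz; python3 fit2.py | head -32; python3 - <<'E'
from h import *
c,T,W=shot("scene")
b=c["color"][150:250,90:223,::-1]
a=cv2.imread("pics/w6.png")[130:300,130:380]
cv2.imwrite("pics/c5.png",np.hstack([cv2.resize(a,(400,300)),cv2.resize(b,(400,300),interpolation=cv2.INTER_CUBIC)]))
from tgt import *
s=arm.observe();print(s["ft_force"].round(1),s["moment"].round(2))
Rt,p=pose(-.028,.0,0,.0005);plan(Rt,p,5,0)
E
```

```text
[0.5712 0.1033 0.2051] [[0.833, 0.279, 0.479], [0.241, -0.96, 0.14], [0.499, -0.001, -0.867]] [ 0.4  0.6 -1.2] 9.6
wrist fit [0.28194148 0.64319437 0.12400796] 16.154056689087234 1885 0.0003416966922160352
-0.056 49 y -0.009 0.0069 zmax 0.0152 237.0
-0.052 148 y -0.0083 0.0069 zmax 0.0161 246.0
-0.048 158 y -0.0083 0.0069 zmax 0.0159 242.0
-0.044 95 y -0.0076 0.0062 zmax 0.016 224.0
-0.036 68 y -0.0078 0.0062 zmax 0.0402 154.0
-0.032 267 y -0.0258 0.0256 zmax 0.0392 205.0
-0.028 844 y -0.0251 0.025 zmax 0.0366 224.0
-0.024 522 y -0.0144 0.0142 zmax 0.0427 218.0
-0.02 565 y -0.0205 0.0191 zmax 0.0417 163.0
-0.016 306 y -0.0143 0.0141 zmax 0.0159 246.0
-0.012 320 y -0.0142 0.0147 zmax 0.0159 246.0
-0.008 344 y -0.0144 0.0146 zmax 0.0157 246.0
-0.004 373 y -0.014 0.0141 zmax 0.0145 173.0
-0.0 256 y -0.0111 0.0108 zmax 0.0125 102.0
0.004 52 y -0.0091 0.0082 zmax 0.0124 158.0
0.008 641 y -0.0236 0.0232 zmax 0.0246 248.0
0.012 546 y -0.0221 0.0224 zmax 0.0229 188.0
0.016 570 y -0.0215 0.0223 zmax 0.0228 189.0
wrist.npz 2752
0.07 135 x -0.0041 0.0004 0.0102 y -0.0062 0.0196
0.075 319 x -0.0079 0.001 0.0045 y -0.0105 0.0114
0.08 119 x -0.0004 0.0016 0.0045 y -0.0107 0.0127
0.085 1106 x -0.02 0.0076 0.02 y -0.0163 0.0183
0.09 591 x -0.0195 0.008 0.02 y -0.0204 0.02
0.095 278 x -0.0035 0.0028 0.0198 y -0.0241 0.0242
0.1 73 x -0.0033 0.0008 0.0164 y -0.0252 0.0259
0.105 71 x -0.0032 0.0004 0.0015 y -0.0247 0.0261
0.11 60 x -0.0045 0.0002 0.0015 y -0.0228 0.024
scene2.npz 2752
0.07 135 x -0.0041 0.0004 0.0102 y -0.0062 0.0196
0.075 319 x -0.0079 0.001 0.0045 y -0.0105 0.0114
[-0.3 -0.1 -0.6] [-0.07  0.39  0.01]
[[[-0.0, 0.0, 0.0], [-0.0, -0.0, 0.0], 0], [[-0.0, 0.0, 0.0], [-0.0, -0.0, 0.0], 0], [[-0.0, 0.0, 0.0], [-0.0, -0.0, 0.01], 0], [[-0.0, 0.0, 0.0], [-0.0, -0.0, -0.0], 0], [[-0.0, 0.0, 0.0], [-0.0, -0.01, -0.0], 0]]
rot deg [-0.11  0.07  0.02] dp [ 0.0001  0.0003 -0.0004]
```

View pics/c5.png

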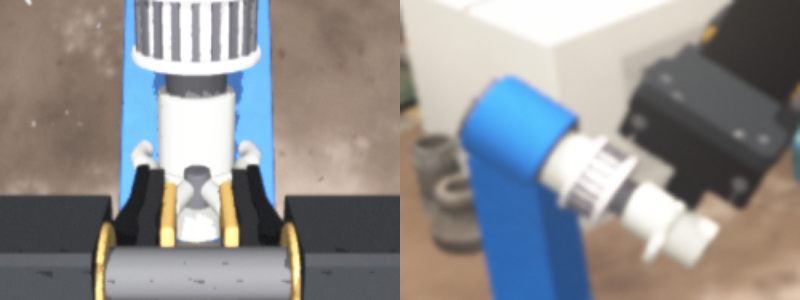

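No contact forces, and the clip is centred on the shaft. About 33 mm to go to the pulley face, so I'll slide 27 mm first and then creep.

>>> move_arm(deltas=[[[0,0,0],[0.1,0,0],0],[[0,0,0],[0.12,0,0],0],[[0,0,0],[0.12,0,0],0],[[0,0,0],[0.12,0,0],0],[[0,0,0],[0.08,0,0],0]])

```text
clock: 10.15
eef_pos: [0.5945, 0.11, 0.2196]
eef_rot: [0.956, 0.136, 0.256, -0.037]
ft_force: [0.2, 0.1, -1.0]
opening: 0.022
grip_force: 38.0
```

>>> move_arm(deltas=[[[0,0,0],[0.02,0,0],0],[[0,0,0],[0.02,0,0],0],[[0,0,0],[0,0,0],0],[[0,0,0],[0,0,0],0],[[0,0,0],[0,0,0],0]])

```text
clock: 10.65
eef_pos: [0.5952, 0.1103, 0.2197]
eef_rot: [0.957, 0.136, 0.255, -0.037]
ft_force: [-0.7, -0.0, -1.3]
opening: 0.022
grip_force: 38.0
```

```bash
python3 w.py w7 2>/dev/null| head -1; cp wrist.npz scene2.npz; python3 fit2.py | head -26; python3 - <<'E'
from tgt import *
s=arm.observe();print(s["ft_force"].round(1),s["moment"].round(2))
Rt,p=pose(.0045,.0,0,.0005);plan(Rt,p,5,0)
E
```

```text
[0.5952 0.1102 0.2197] [[0.833, 0.278, 0.479], [0.241, -0.96, 0.14], [0.499, -0.001, -0.867]] [-0.9  0.4 -0.6] 10.7
wrist fit [0.30050796 0.64305922 0.12430977] 17.21783803115599 594 0.0003587530955107979
-0.056 60 y -0.0108 0.0118 zmax 0.0153 206.0
-0.052 119 y -0.0101 0.0118 zmax 0.0158 225.0
-0.028 106 y -0.0089 0.0072 zmax 0.0156 237.0
-0.024 154 y -0.0083 0.0071 zmax 0.0157 248.0
-0.02 156 y -0.0083 0.0069 zmax 0.0157 244.0
-0.016 124 y -0.0077 0.0068 zmax 0.0159 237.0
-0.012 9 y -0.0052 0.0037 zmax 0.0159 209.0
-0.008 49 y -0.0077 0.0063 zmax 0.041 159.0
-0.004 242 y -0.0261 0.0251 zmax 0.0396 157.0
-0.0 723 y -0.0261 0.0251 zmax 0.0381 211.0
0.004 242 y -0.0181 0.01 zmax 0.0433 171.0
0.008 781 y -0.024 0.0234 zmax 0.0417 209.0
0.012 568 y -0.0218 0.0218 zmax 0.04 174.0
0.016 485 y -0.0229 0.021 zmax 0.0227 193.0
wrist.npz 3005
0.07 131 x -0.006 0.0005 0.0036 y -0.0063 0.0077
0.075 493 x -0.0079 0.003 0.0197 y -0.0082 0.0108
0.08 1125 x -0.0005 0.0129 0.02 y -0.0158 0.0172
0.085 607 x -0.02 0.0093 0.02 y -0.0197 0.0205
0.09 309 x -0.0195 0.0016 0.02 y -0.0226 0.0228
0.095 214 x -0.0049 0.0008 0.0195 y -0.0241 0.0242
0.1 104 x -0.005 0.0006 0.0198 y -0.0252 0.026
0.105 22 x -0.0057 -0.0002 0.0095 y -0.0249 0.025
scene2.npz 3005
0.07 131 x -0.006 0.0005 0.0036 y -0.0063 0.0077
[-0.9  0.4 -0.6] [-0.11  0.39  0.03]
[[[-0.0, 0.0, 0.0], [0.01, -0.0, 0.0], 0], [[-0.0, 0.0, 0.0], [0.02, -0.0, 0.0], 0], [[-0.0, 0.0, 0.0], [0.01, -0.0, 0.01], 0], [[-0.0, 0.0, 0.0], [0.02, -0.0, -0.0], 0], [[-0.0, 0.0, 0.0], [0.01, -0.01, -0.0], 0]]
rot deg [-0.1   0.07  0.02] dp [0.0031 0.0012 0.0014]
```

>>> move_arm(deltas=[[[0,0,0],[0.01,0,0],0],[[0,0,0],[0.01,0,0],0],[[0,0,0],[0.01,0,0],0],[[0,0,0],[0.01,0,0],0],[[0,0,0],[0,0,0],0]])

```text
clock: 11.2
eef_pos: [0.5971, 0.1108, 0.2209]
eef_rot: [0.956, 0.136, 0.256, -0.037]
ft_force: [0.2, 0.5, -0.8]
opening: 0.0217
grip_force: 38.0
```

>>> move_arm(deltas=[[[0,0,0],[0.01,0,0],0],[[0,0,0],[0.01,0,0],0],[[0,0,0],[0.01,0,0],0],[[0,0,0],[0,0,0],0],[[0,0,0],[0,0,0],0]])

```text
clock: 11.7
eef_pos: [0.5976, 0.1111, 0.2208]
eef_rot: [0.957, 0.136, 0.255, -0.037]
ft_force: [-4.3, -1.6, 0.2]
opening: 0.0218
grip_force: 38.0
```

>>> move_arm(deltas=[[[0,0,0],[0.01,0,0],0],[[0,0,0],[0.01,0,0],0],[[0,0,0],[0,0,0],0],[[0,0,0],[0,0,0],0],[[0,0,0],[0,0,0],0]])

```text
clock: 12.2
eef_pos: [0.5979, 0.1112, 0.2208]
eef_rot: [0.957, 0.136, 0.254, -0.037]
ft_force: [-6.4, -2.3, -0.5]
opening: 0.0217
grip_force: 38.0
```

```bash
python3 w.py w8 2>/dev/null| head -1; python3 - <<'E'
from h import *
c,T,W=shot("scene")
b=c["color"][150:250,90:223,::-1]
a=cv2.imread("pics/w8.png")[130:300,130:380]
cv2.imwrite("pics/c6.png",np.hstack([cv2.resize(a,(400,300)),cv2.resize(b,(400,300),interpolation=cv2.INTER_CUBIC)]))
E
```

```text
[0.5979 0.1112 0.2208] [[0.834, 0.279, 0.476], [0.241, -0.96, 0.14], [0.496, -0.002, -0.868]] [-7.1 -3.3  0. ] 12.25
```

View pics/c6.png

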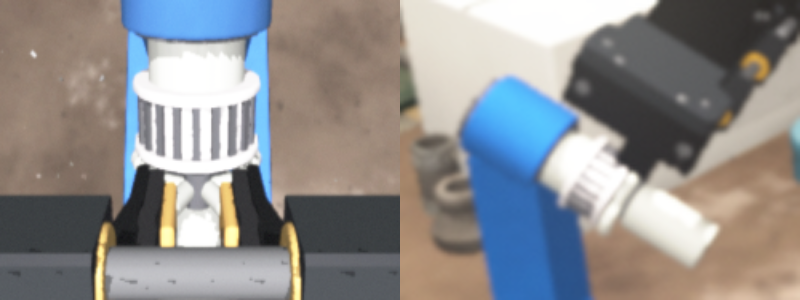

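The clip sits against the pulley face at about 7 N. I'll ease off slightly and release.

>>> move_arm(deltas=[[[0,0,0],[-0.01,0,0],0],[[0,0,0],[-0.01,0,0],0],[[0,0,0],[0,0,0],0.35],[[0,0,0],[0,0,0],0.5],[[0,0,0],[0,0,0],0.7]])

```text
clock: 12.8
eef_pos: [0.599, 0.1112, 0.2224]
eef_rot: [0.956, 0.136, 0.257, -0.037]
ft_force: [-0.2, 0.5, -2.6]
opening: 0.0386
grip_force: 2.5
```

>>> move_arm(deltas=[[[0,0,0],[0,0,0],0.9],[[0,0,0],[0,0,0],0.9],[[0,0,0],[0,0,0],0.9],[[0,0,0],[0,0,0],0.9],[[0,0,0],[0,0,0],0.9]])

```text
clock: 13.3
eef_pos: [0.5984, 0.1111, 0.2219]
eef_rot: [0.956, 0.136, 0.256, -0.037]
ft_force: [0.4, -0.0, 0.5]
opening: 0.075
grip_force: 0.0
```

```bash
python3 w.py w9 2>/dev/null| head -1; cp wrist.npz scene2.npz; python3 fit2.py | head -34; python3 - <<'E'
from h import *
print(arm.observe()["opening"])
c,T,W=shot("scene")
b=c["color"][150:250,90:223,::-1]
a=cv2.imread("pics/w9.png")[130:300,130:380]
cv2.imwrite("pics/c7.png",np.hstack([cv2.resize(a,(400,300)),cv2.resize(b,(400,300),interpolation=cv2.INTER_CUBIC)]))
E
```

```text
[0.5984 0.1111 0.2218] [[0.832, 0.278, 0.479], [0.241, -0.96, 0.14], [0.499, -0.001, -0.866]] [-0.4 -0.2  0.2] 13.35
wrist fit [0.2771627  0.64314315 0.1238974 ] 15.880252995916686 691 0.00033657218791637716
-0.056 51 y -0.0139 0.014 zmax 0.0151 227.0
-0.052 203 y -0.0138 0.0132 zmax 0.0156 221.0
-0.048 134 y -0.0103 0.0109 zmax 0.0158 214.0
-0.028 18 y -0.0133 0.012 zmax 0.0107 162.0
-0.024 168 y -0.0125 0.0119 zmax 0.0154 226.0
-0.02 198 y -0.0117 0.0112 zmax 0.0159 225.0
-0.016 74 y -0.0085 0.008 zmax 0.016 210.0
-0.008 87 y -0.0125 0.0113 zmax 0.0425 158.0
-0.004 313 y -0.0172 0.0182 zmax 0.0424 172.0
-0.0 1004 y -0.0178 0.0181 zmax 0.0411 213.0
0.004 289 y -0.0155 0.0148 zmax 0.0425 167.0
0.008 605 y -0.0236 0.0238 zmax 0.0245 245.0
0.012 472 y -0.0219 0.0224 zmax 0.0229 186.0
0.016 478 y -0.0215 0.0218 zmax 0.0229 186.0
wrist.npz 3413
0.07 425 x -0.0121 -0.0033 0.0008 y -0.0099 0.01
0.075 418 x -0.0063 0.0005 0.0199 y -0.0122 0.0138
0.08 1453 x -0.0069 0.0105 0.02 y -0.0166 0.017
0.085 576 x -0.0199 0.0092 0.02 y -0.0198 0.0201
0.09 400 x -0.0086 -0.0013 0.0199 y -0.0226 0.023
0.095 126 x -0.0084 0.0061 0.02 y -0.023 0.0235
0.1 15 x 0.0049 0.006 0.0087 y -0.0234 0.024
scene2.npz 3413
0.07 425 x -0.0121 -0.0033 0.0008 y -0.0099 0.01
0.075 418 x -0.0063 0.0005 0.0199 y -0.0122 0.0138
0.08 1453 x -0.0069 0.0105 0.02 y -0.0166 0.017
0.085 576 x -0.0199 0.0092 0.02 y -0.0198 0.0201
0.09 400 x -0.0086 -0.0013 0.0199 y -0.0226 0.023
0.095 126 x -0.0084 0.0061 0.02 y -0.023 0.0235
0.1 15 x 0.0049 0.006 0.0087 y -0.0234 0.024
0.07637666647561532
```

View pics/c7.png

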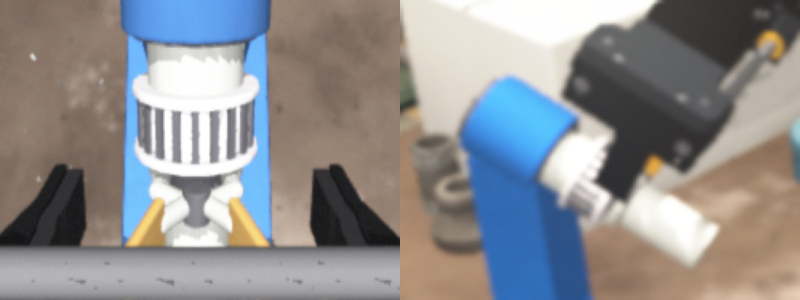

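The tabs have splayed and the ring's outer width is now ±18 mm, so the clip has contracted in the groove. Withdrawing now.

>>> move_arm(deltas=[[[0,0,0],[0,0,-0.2],1],[[0,0,0],[0,0,-0.4],1],[[0,0,0],[0,0,-0.6],1],[[0,0,0],[0,0,-0.6],1],[[0,0,0],[0,0,-0.6],1]])

```text
clock: 13.9
eef_pos: [0.5399, 0.0941, 0.3271]
eef_rot: [0.956, 0.136, 0.256, -0.037]
ft_force: [1.0, 0.2, 0.2]
opening: 0.0867
grip_force: 0.0
```

>>> move_arm(deltas=[[[0,0,0],[0,0,-0.3],1],[[0,0,0],[0,0,0],1],[[0,0,0],[0,0,0],1],[[0,0,0],[0,0,0],1],[[0,0,0],[0,0,0],1]])

```text
clock: 14.4
eef_pos: [0.5333, 0.0923, 0.337]
eef_rot: [0.957, 0.136, 0.254, -0.037]
ft_force: [0.2, -0.8, -0.7]
opening: 0.087
grip_force: 0.0
```

```bash
python3 w.py w10 2>/dev/null; python3 - <<'E'
from h import *
from tgt import *
c,T,W=shot("scene")
O=np.array([.6432,.124,.13]);a=axis(YAW);y=np.array([-np.sin(YAW),np.cos(YAW),0]);z=np.cross(a,y)
for n,col,W in(("wrist",np.load("wrist.npz")["col"],np.load("wrist.npz")["W"]),("scene",c["color"],W)):
    h=cv2.cvtColor(col,cv2.COLOR_RGB2HSV);D=W-O;t,yy,zz=D@a,D@y,D@z
    m=(t>-.03)&(t<.03)&(abs(yy)<.05)&(zz>.026)&(zz<.09)
    for lo in np.arange(.026,.08,.006):
        k=m&(zz>lo)&(zz<lo+.006)
        if k.sum()>2: print(n,round(lo,3),k.sum(),"t",t[k].min().round(4),t[k].max().round(4),"y",yy[k].min().round(4),yy[k].max().round(4))
b=c["color"][150:250,90:223,::-1]
w=cv2.imread("pics/w10.png")[60:250,120:373]
cv2.imwrite("pics/c8.png",np.hstack([cv2.resize(w,(400,300)),cv2.resize(b,(400,300),interpolation=cv2.INTER_CUBIC)]))
E
```

```text
[0.5334 0.0923 0.3371] [[0.834, 0.279, 0.477], [0.241, -0.96, 0.14], [0.497, -0.002, -0.868]] [-0.3  0.4 -0.3] 14.45
[231 175  10  24 120] [236. 185.] [0.6141 0.1308 0.1776] 0.189 top [0.6105 0.132  0.1853] ((613.57177734375, 130.90066528320312), (23.195022583007812, 6.744645595550537), 15.293057441711426)
[266 175  10  23 127] [271. 185.] [0.6229 0.1022 0.1755] 0.187 top [0.6206 0.0989 0.1834] ((622.2100219726562, 102.15262603759766), (22.34076690673828, 6.772606372833252), 17.13950538635254)
[ 61 257  17  21  82] [ 68. 265.] [0.5423 0.1434 0.369 ] 0.3718 top [0.5423 0.1434 0.369 ] ((541.9421997070312, 143.42213439941406), (4.917582035064697, 2.019296646118164), 14.178319931030273)
[428 257  14  15  69] [436. 263.] [0.5694 0.0521 0.3677] 0.37 top [0.5694 0.0521 0.3677] ((569.2089233398438, 51.952964782714844), (3.5288279056549072, 1.8796970844268799), 9.31252384185791)
[ 58 292  12  23  87] [ 63. 306.] [0.5328 0.1407 0.3692] 0.3713 top [0.5328 0.1407 0.3692] ((533.320068359375, 140.89915466308594), (5.7596049308776855, 1.9111706018447876), 19.482744216918945)
[439 295  11  19  74] [
[... 383 characters left out ...]
 (0.0, 0.0), 0.0) nan
wrist 0.026 145 t -0.0062 0.0101 y -0.0093 0.0084
wrist 0.032 95 t -0.0067 0.0066 y -0.011 0.0107
wrist 0.038 106 t -0.0078 0.0073 y -0.0159 0.0149
wrist 0.044 88 t -0.0078 0.0067 y -0.0166 0.0163
wrist 0.05 87 t -0.0091 0.0066 y -0.018 0.0177
wrist 0.056 106 t -0.0095 0.0065 y -0.022 0.019
wrist 0.062 189 t -0.0101 0.0061 y -0.0219 0.0208
scene 0.026 7 t -0.0028 0.0057 y 0.0047 0.0118
scene 0.032 13 t -0.0059 0.0065 y -0.0106 0.0163
scene 0.038 39 t -0.007 0.0084 y -0.0138 0.0179
scene 0.044 56 t -0.0072 0.0084 y -0.0153 0.0188
scene 0.05 47 t -0.0074 0.0079 y -0.018 0.0215
scene 0.056 58 t -0.0077 0.0078 y -0.0209 0.0231
scene 0.062 28 t -0.008 0.0077 y -0.0197 0.0227
```

View pics/c8.png

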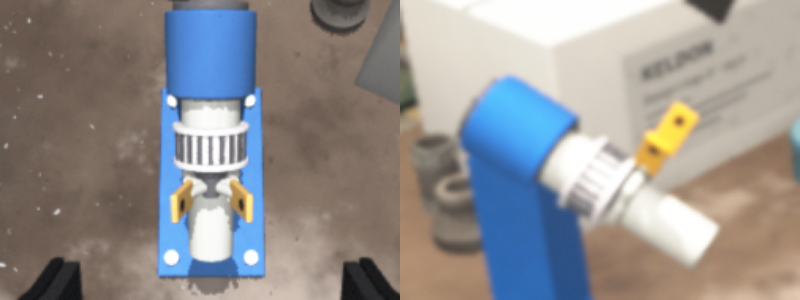

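```bash
python3 -c "
from bench import arm
print(arm.job_done())"
```

```text
the job is handed in; nothing more can be done
None
```

The small clip is contracted in the groove right in front of the pulley (tabs splayed to about 43 mm; 45 mm is fully closed), the arm is withdrawn clear, the tin and bolt were left alone, and the job was handed in at about 14.5 s; no verdict was returned.

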